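# Release the safety hook of a specimen cabinet

### The arm

A 7-joint arm with a two-finger parallel gripper is mounted at the origin on the work surface. World frame = base frame: x ahead of the robot, y to its left, z up, the work surface at z = 0. Lengths are in m, angles in rad, forces in N, time in s.
With the tool pointing down it reaches from about 0.4 to 0.85 m from the base axis. Payload 10.4 kg.
Tool frame: the origin (TCP) lies midway between the tips of the shut fingers; the grasp point (between the pads) lies 19 mm behind it; z points along the fingers, y is the line along which they close (so a half turn about z gives the same grasp; the last joint's range is limited). The gripper opens to 87 mm and grips with 3 to 60 N. Pads are 19 mm wide; open, the fingers measure 117 mm over their backs; the gripper's body (75 mm by 190 mm) begins 51 mm behind the grasp point.
Start: joints at [1.293, 0.332, -0.065, 1.46, 0.022, 1.35, -0.088], TCP at [0.158, -0.605, 0.223] pointing down, gripper open.
Joint ranges: [-2.6, 2.6], [-0.5, 2.12], [-1.47, 1.34], [0.16, 2.42], [-1.27, 4.41], [0.06, 2.06], [-2.6, 2.6]. Speed limits (rad/s): [2.22, 2.22, 2.79, 2.79, 3.14, 3.14, 3.14].

### API

Orientations are given as a unit quaternion [x, y, z, w].
In Python, from bench import r gives the robot as it stands.
- The arm moves only by the tool arm_command, never from a script. Its argument "moves" is one flat list of numbers, 4 for each row, row after row: the shift along the tool's x, y, z in cm, then the turn about the tool's z in degrees. A call has 1 to 12 rows; each row shifts and turns the commanded pose from where the row before left it, along the tool's axes as they then stand; what a row does not reach is not made up. A row lasts 1/12 s, in which the tool goes at most 41.7 mm and 7.16 degrees, less where a joint would pass 70% of its speed; a pose out of reach is approached as far as the arm can. A call with a gripper value outside its range is refused whole. "fingers" is the opening in per cent of the stroke, from 0 (shut) to 100 (fully open), set as the call begins (left out, the last holds). The fingers move at their own pace and stop on an object; "squeeze" is the grip in N (left out, the last holds). Time passes only in rows, so rows that do not move let the fingers close. It gives the time, the measured TCP pose, the force, the opening and the grip force at its end, in the units of the state.
- r.read_state(): the state, without advancing time (a new reading comes with each control period).
- r.camera(name): name is "scene" or "top" or "wrist"; returns the picture (420x560x3 uint8, red, green, blue); there is no depth.
- r.camera_info(name): a dict with "fx", "fy", "cx", "cy" (pixels), "k1" (the pictures are not rectified: a ray, as slopes to the right and down, at radius r is drawn at 1 + k1 r^2 times it, then the intrinsics apply), "origin" and "attitude" of the camera in the world. Camera axes: x right, y up, looking along -z (the intrinsics and any distortion apply to the point x, -y, -z); pixel columns grow to the right and rows downward; lengths in m; the calibration is good to about 2 mm. A picture is of the moment at which its call begins: read the wrist's pose just before it. camera_info takes no time and is no camera call; for the wrist camera it gives the pose at the moment of the call.
- r.close_job(): hands the job in; it is judged then, once.
The state is a dict: "time": time; "joint_positions": joint angles; "joint_vel": joint speeds; "joint_torque": joint torques, N m; "ee_pos": TCP position; "eef_rot": TCP orientation; "ft_force": force on the tool from outside, world axes, zero at the start; "torque": the same for the moment, N m; "width": finger opening in m; "grip_force": force on a finger pad.
Only numpy, scipy, OpenCV 4.12 (cv2) and the standard library are available. Lean on these libraries where they do the work, as an engineer would, in place of code of your own. Each camera call takes 0.05 s, during which the arm holds its last target. There are 200 camera calls.

### The job

The door of the small wooden specimen cabinet stands ajar, held by its safety hook. Reach down through the narrow gap between door and cabinet, press the hook gently down to the end of its travel (its plastic is brittle: never load any part of the cabinet with more than 20 N), and while it is down draw the door off the catch; then swing the door steadily, without flinging it, at least 45 degrees open, leave it there and take the hand away. Leave the dishes, vial box and jar alone.

Things in the scene. Friction and masses are not known exactly. Their poses are not given: they have to be found in the camera images.
- cabinet: Fixed bench-top cabinet of pale wood, 200 deep (x) x 300 wide (y) x 243 mm high; origin at the centre of its underside, on the bench; own x points from its front to its back (the front faces the robot), y to its left, z up. The roof starts at own x = -84 mm. Its front frame, rail, door and hook are one adjustable unit: all sit up to 12 mm above or below the nominal heights given here.
- hinge_foot (a point): Point of the vertical hinge axis at bench height (cabinet x -102, y 125 mm). The glazed wooden door is 16 mm thick, 250 mm wide, z nominally 32 to 244 mm; its inner face lies in the plane of the hinge axis. The bow handle outside is not needed. Opening, the door turns clockwise seen from above.
- rail (a point): Nominal centre of the frame's top rail, which runs 274 mm along cabinet y, is 12 mm thick (x) and 18 mm high (nominally z 228 to 246 mm). The hook's barb, 18 mm wide, rises behind it to z 236.5 mm nominal. Between rail and door, at the hook, the gap is 36 to 40 mm wide, open above.
- hook_nominal (a point): Place to press, nominal: top of the white plastic hook's level arm in the gap, with the door at 0.18 rad; 210 mm from the hinge along the door, 18 mm off its inner face. The arm is 36 mm wide, 6 mm thick, 62 mm long from that face, its top at z 219 mm give or take 12: find it by feel. It slides straight down in a guide on the door and goes along with the door.
- door (a joint): Door angle (rad), 0 shut to 1.6 wide open towards the robot. The hook stops it near 0.18. The hook: sprung, 4 N starts it, then 0.5 N per mm; clear of the rail 8.5 mm down, hard stop at 10 mm (9 N); let go, it springs up. With the hook down past 0.30 rad the barb is clear for good. Hinge friction 0.12 N m; the door stays where left. Limit 20 N from the fingers on any part.
- dishes: Bystander: stack of three clear dishes, 58 mm across, 45 mm high, on the light table (30 mm high slab on the right); origin at the centre of its underside.
- vial_box: Bystander: open white box with compartments, 130 x 100 x 40 mm, on the bench to the left; origin at the centre of its underside.
- jar: Bystander: glass jar, 60 mm across, 85 mm high, on the bench to the left; origin at the centre of its underside.

How it is judged:
By the outcome, as a careful person would: the job done as asked, in the order asked, and still so for the second after the job is handed in, with the robot touching nothing.
It also fails if it takes over 59 s, if anything falls off the work surface, if the arm or the gripper's body presses on something with over 40 N, if the wrist force passes 120 N, or if a joint passes its speed limit or range.

## Working session

There is one attempt and no reset: what is moved stays moved. The work goes in short steps, Python scripts to look and compute and a tool call to move; the robot and the scene stay as the last step left them, time stands still between calls to the robot, and variables do not carry over. Pictures are saved under pics/ and viewed, at most 10 in all, crops included, and the job is handed in when it is done.

Besides the shell and the picture viewer there is one more tool, called after "Call:" by a JSON object that holds its "op" and its "data". arm_command: Moves the arm, as the interface text tells. Its arguments: {"type":"object","properties":{"moves":{"type":"array"},"fingers":{"type":"number"},"squeeze":{"type":"number"}},"required":["moves"]}

```bash
ls; mkdir -p pics
python3 - <<'E'
from bench import r
import cv2,numpy as np
s=r.read_state();print({k:np.round(v,3) for k,v in s.items()})
for n in("scene","top"):
    cv2.imwrite(f"pics/{n}0.png",r.camera(n)[:,:,::-1]);print(n,r.camera_info(n))
E
```

```text
pics
{'time': np.float64(0.0), 'joint_positions': array([ 1.293,  0.333, -0.065,  1.461,  0.022,  1.35 , -0.089]), 'joint_vel': array([ 0.001, -0.   ,  0.001,  0.002, -0.001,  0.   ,  0.   ]), 'joint_torque': array([-1.0000e-03, -6.2327e+01,  2.4000e-02, -3.8990e+01, -6.1000e-02,
        4.0000e-02,  0.0000e+00]), 'ee_pos': array([ 0.157, -0.604,  0.222]), 'eef_rot': array([ 0.992,  0.127, -0.   , -0.001]), 'ft_force': array([0.383, 0.021, 0.207]), 'torque': array([ 0.005,  0.039, -0.061]), 'grip_force': np.float64(0.0), 'width': np.float64(0.087)}
scene {'fx': 446.7131061259634, 'fy': 446.7131061259634, 'cx': 275.3170243594693, 'cy': 208.87841440304211, 'k1': -0.08967594965473624, 'origin': array([1.39323988, 0.33542488, 1.1520556 ]), 'attitude': array([0.19863265, 0.2877384 , 0.76562839, 0.53996745])}
top {'fx': 513.326614365569, 'fy': 513.326614365569, 'cx': 283.88706106413673, 'cy': 208.54453132090185, 'k1': -0.12581225447650568, 'origin': array([0.39822679, 0.03213878, 1.40528788]), 'attitude': array([-0.05421309,  0.05229702,  0.71414083, -0.69593738])}
```

View pics/top0.png

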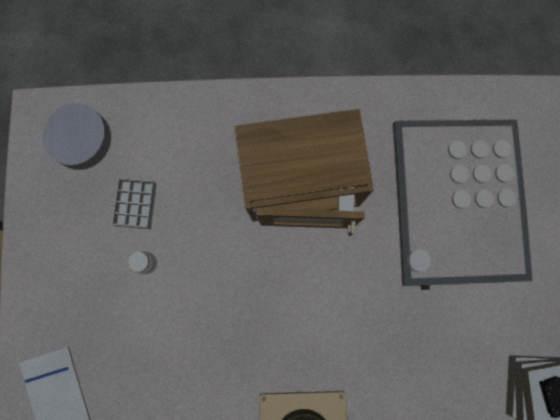

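View pics/scene0.png

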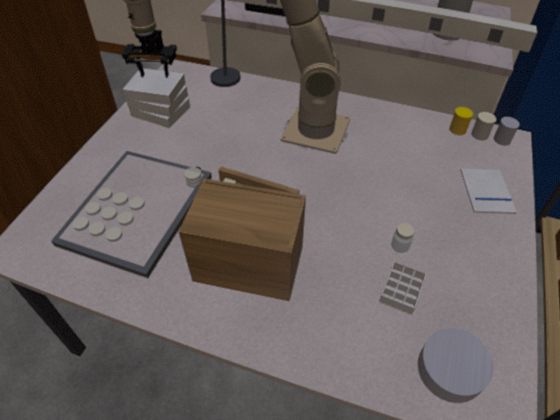

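The top view shows the cabinet roof with corners near (236,125), (360,110), (371,190) and (247,207). The white hook is at (347,201), the door's free edge at (363,215), and the dishes at (420,260). The scene view shows the cabinet from behind.

```bash
cat > h.py <<'E'
from bench import r
import cv2,numpy as np
from scipy.spatial.transform import Rotation as R
def ray(n,px,info=None):
    i=info or r.camera_info(n)
    K=np.array([[i['fx'],0,i['cx']],[0,i['fy'],i['cy']],[0,0,1]])
    p=cv2.undistortPoints(np.array([[px]],float),K,np.array([i['k1'],0,0,0.]))[0,0]
    return np.array(i['origin']),R.from_quat(i['attitude']).apply([p[0],-p[1],-1])
def at(n,px,z,info=None):
    o,d=ray(n,px,info);return o+d*(z-o[2])/d[2]
E
python3 - <<'E'
from h import *
im=cv2.imread("pics/top0.png")
c=im[95:245,225:405];c=cv2.resize(c,None,fx=4,fy=4,interpolation=cv2.INTER_CUBIC)
c=cv2.convertScaleAbs(c,alpha=1.6,beta=10);cv2.imwrite("pics/crop.png",c)
for p in [(236,125),(360,110),(371,190),(247,207)]: print(p,at("top",p,.243).round(3))
print(at("top",(347,201),.219),at("top",(420,260),.075),r.camera_info("wrist"))
E
```

```text
(236, 125) [0.777 0.141 0.243]
(360, 110) [ 0.807 -0.154  0.243]
(371, 190) [ 0.613 -0.169  0.243]
(247, 207) [0.581 0.118 0.243]
[ 0.59250092 -0.11541123  0.219     ] [ 0.45553298 -0.31787071  0.075     ] {'fx': 296.76111641543457, 'fy': 296.76111641543457, 'cx': 277.264779553984, 'cy': 210.89637190610588, 'k1': -0.06475390738589712, 'origin': array([ 0.23088949, -0.58329505,  0.38272457]), 'attitude': array([-0.11124435,  0.08671593, -0.60595819,  0.78289189])}
```

View pics/crop.png

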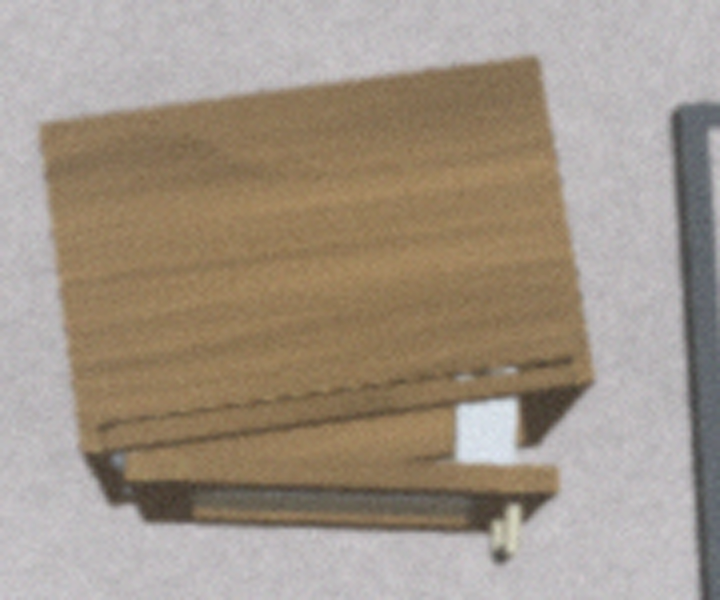

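```bash
cat >> h.py <<'E'
def tool(target,s=None):
    "shift in tool axes, cm"
    s=s or r.read_state();M=R.from_quat(s['eef_rot'])
    return (M.inv().apply(np.array(target)-s['ee_pos'])*100).round(2)
def rz(a): return np.array([[np.cos(a),-np.sin(a)],[np.sin(a),np.cos(a)]])
E
python3 - <<'E'
from h import *
P=np.array([at("top",p,.244)[:2] for p in [(235.5,126.5),(360,109.2),(373,190),(245.5,208)]])
Q=np.array([[.1,.15],[.1,-.15],[-.1,-.15],[-.1,.15]])
B,A=P-P.mean(0),Q-Q.mean(0)
yaw=np.arctan2((A[:,0]*B[:,1]-A[:,1]*B[:,0]).sum(),(A*B).sum())
c=P.mean(0);print("c",c,"yaw",yaw,"res",(P-(c+Q@rz(yaw).T)).round(4).tolist())
hinge=c+rz(yaw)@[-.102,.125];a=yaw-.18
print("hinge",hinge,"a deg",np.degrees(a));hk=hinge+rz(a)@[.018,-.21];print("hook model",hk)
f=lambda x,y:at("top",(225+x/4,95+y/4),.244)[:2]
print("door inner top edge dir",f(128,480-30),f(558,466))
for p in [(456,405),(518,400),(514,462),(456,460)]: print("hook px",at("top",(225+p[0]/4,95+p[1]/4),.219)[:2])
print(tool([*hk,.34]),r.read_state()['ee_pos'])
E
```

```text
c [ 0.69311717 -0.01610552] yaw 0.1135447238913099 res [[-0.0023, -0.0022], [-0.001, 0.0001], [0.0018, 0.0028], [0.0015, -0.0007]]
hinge [0.57761136 0.09653288] a deg -3.807606847404515
hook model [ 0.58162629 -0.1141989 ]
door inner top edge dir [0.57871118 0.09453261] [ 0.56299761 -0.15147145]
hook px [ 0.60428705 -0.09707662]
hook px [ 0.6063358  -0.13373918]
hook px [ 0.56958939 -0.12967565]
hook px [ 0.57166447 -0.09570937]
[ 53.41 -36.77 -11.77] [ 0.15743039 -0.60449699  0.22185262]
```

Call:
{"op": "arm_command", "data": {"fingers": 0, "moves": [0,0,-3,4.6,0,0,-3,4.6,0,0,-3,4.6,0,0,-3,4.6,2,-2.7,0,0,2,-2.7,0,0,2,-2.7,0,0,2,-2.7,0,0,2,-2.7,0,0,2,-2.7,0,0,2,-2.7,0,0,2,-2.7,0,0]}}

```text
time: 1.1
ee_pos: [0.3322, -0.3984, 0.3423]
eef_rot: [0.999, -0.033, -0.0, -0.0]
ft_force: [0.2, -0.0, -0.1]
width: 0.0148
grip_force: 0.0
```

Call:
{"op": "arm_command", "data": {"moves": [2,-2.7,0,0,2,-2.7,0,0,2,-2.7,0,0,2,-2.7,0,0,2,-2.7,0,0,2,-2.7,0,0,2,-2.7,0,0,2,-2.7,0,0,2,-2.7,0,0,1,-1,0,0,0,0,0,0,0,0,0,0]}}

```text
time: 2.1
ee_pos: [0.538, -0.1595, 0.342]
eef_rot: [0.999, -0.032, -0.001, -0.0]
ft_force: [-0.2, -0.4, -0.0]
width: 0.0002
grip_force: 0.0
```

Run:
```python
from h import *
s=r.read_state();print({k:np.round(v,3) for k,v in s.items()})
print(R.from_quat(s['eef_rot']).as_matrix().round(3))
i=r.camera_info("wrist");im=r.camera("wrist")[:,:,::-1];print(i);cv2.imwrite("pics/w1.png",im)
print("rem",tool([.582,-.114,.34],s))
```

```text
{'time': np.float64(2.1), 'joint_positions': array([ 0.611,  0.19 , -0.475,  1.408,  0.086,  1.566, -1.493]), 'joint_vel': array([ 0.03 , -0.017,  0.031,  0.009,  0.004,  0.003,  0.01 ]), 'joint_torque': array([ -2.251, -49.966,  -4.695, -40.166,  -0.241,  -0.154,  -0.217]), 'ee_pos': array([ 0.538, -0.16 ,  0.342]), 'eef_rot': array([ 0.999, -0.032, -0.001, -0.   ]), 'ft_force': array([-0.189, -0.405, -0.04 ]), 'torque': array([-0.033,  0.025,  0.02 ]), 'grip_force': np.float64(0.0), 'width': np.float64(0.0)}
[[ 0.998 -0.065 -0.001]
 [-0.065 -0.998  0.   ]
 [-0.001 -0.    -1.   ]]
{'fx': 296.76111641543457, 'fy': 296.76111641543457, 'cx': 277.264779553984, 'cy': 210.89637190610588, 'k1': -0.06475390738589712, 'origin': array([ 0.61382591, -0.16249202,  0.5027609 ]), 'attitude': array([ 0.09667724, -0.10331871,  0.72279445, -0.67642216])}
rem [ 4.1  -4.83  0.19]
```

View pics/w1.png

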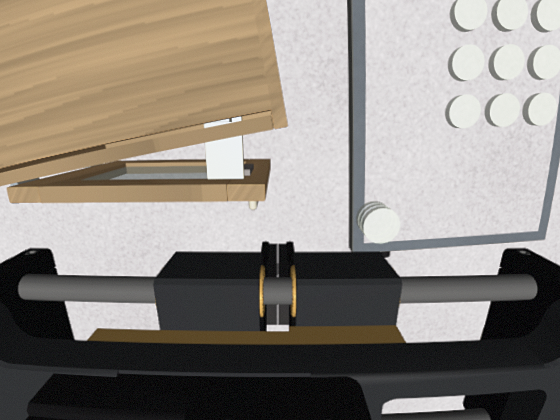

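The wrist view shows the white hook arm in the gap at columns 205–243, rows 122–179. The rail's front edge lies above it at row ~122 and the door's inner face below it at row ~180. The fingers show at (277,290).

Run:
```python
from h import *
i={'fx': 296.76111641543457, 'fy': 296.76111641543457, 'cx': 277.264779553984, 'cy': 210.89637190610588, 'k1': -0.06475390738589712, 'origin':[ 0.61382591, -0.16249202,  0.5027609 ], 'attitude':[ 0.09667724, -0.10331871,  0.72279445, -0.67642216]}
for z,ps in ((.219,[(205,125),(242,121),(207,179),(244,180)]),(.244,[(9,186),(269,183),(9,202),(267,200)]),(.246,[(270,112)]),(.228,[(286,126),(0,184)])):
    for p in ps: print(z,p,at("",p,z,i)[:2].round(4))
print(tool([.584,-.114,.27]))
```

```text
0.219 (205, 125) [ 0.6184 -0.0957]
0.219 (242, 121) [ 0.6194 -0.1303]
0.219 (207, 179) [ 0.5679 -0.0911]
0.219 (244, 180) [ 0.5644 -0.1269]
0.244 (9, 186) [0.5796 0.0931]
0.244 (269, 183) [ 0.5646 -0.1519]
0.244 (9, 202) [0.5643 0.0982]
0.244 (267, 200) [ 0.5493 -0.149 ]
0.246 (270, 112) [ 0.6245 -0.1572]
0.228 (286, 126) [ 0.6122 -0.1702]
0.228 (0, 184) [0.5803 0.1186]
[ 4.34 -4.97  7.21]
```

Call:
{"op": "arm_command", "data": {"moves": [1.1,-1.3,0,0,1.1,-1.3,0,0,1.1,-1.3,0,0,1.1,-1.3,0,0,0,0,2,0,0,0,2,0,0,0,2,0,0,0,1,0,0,0,0,0,0,0,0,0]}}

```text
time: 2.98
ee_pos: [0.5849, -0.1121, 0.273]
eef_rot: [0.999, -0.034, -0.0, 0.0]
ft_force: [-0.2, 0.4, 1.0]
width: 0.0003
grip_force: 0.0
```

Run:
```python
from h import *
s=r.read_state();print({k:np.round(v,4) for k,v in s.items()})
i=r.camera_info("wrist");im=r.camera("wrist")[:,:,::-1];print(i);cv2.imwrite("pics/w2.png",im)
print("rem",tool([.585,-.112,.25]))
```

```text
{'time': np.float64(2.9833), 'joint_positions': array([ 0.5202,  0.2871, -0.5076,  1.4429,  0.1396,  1.4476, -1.6257]), 'joint_vel': array([-0.005 , -0.0103, -0.0095, -0.0324, -0.001 ,  0.007 , -0.0013]), 'joint_torque': array([ 1.50900e-01, -5.43499e+01, -4.50480e+00, -3.76939e+01,
        1.20000e-02, -2.11900e-01, -4.30000e-03]), 'ee_pos': array([ 0.5849, -0.1121,  0.273 ]), 'eef_rot': array([ 9.994e-01, -3.390e-02, -1.000e-04,  2.000e-04]), 'ft_force': array([-0.2357,  0.3516,  0.9894]), 'torque': array([0.0408, 0.0007, 0.0177]), 'grip_force': np.float64(0.0), 'width': np.float64(0.0003)}
{'fx': 296.76111641543457, 'fy': 296.76111641543457, 'cx': 277.264779553984, 'cy': 210.89637190610588, 'k1': -0.06475390738589712, 'origin': array([ 0.66058511, -0.11514247,  0.43387693]), 'attitude': array([ 0.09649718, -0.10288322,  0.72391155, -0.67531875])}
rem [-0.04  0.02  2.38]
```

View pics/w2.png

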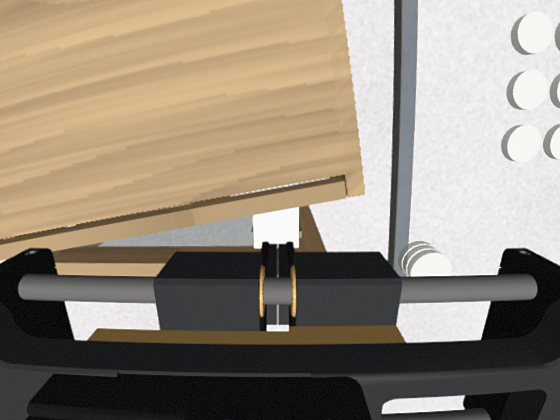

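The fingers (col 277) are centred over the hook (cols 253–299) and lie between the rail and the door, so I'm descending.

Call:
{"op": "arm_command", "data": {"moves": [0,0,0.8,0,0,0,0.8,0,0,0,0.8,0,0,0,0.6,0,0,0,0.4,0,0,0,0.2,0,0,0,0,0,0,0,0,0]}}

```text
time: 3.7
ee_pos: [0.5853, -0.1111, 0.2367]
eef_rot: [0.999, -0.033, 0.0, 0.0]
ft_force: [-0.1, -0.3, 0.5]
width: 0.0005
grip_force: 0.0
```

Call:
{"op": "arm_command", "data": {"moves": [0,0,0.1,0,0,0,0.1,0,0,0,0.1,0,0,0,0.1,0,0,0,0.1,0,0,0,0,0,0,0,0,0,0,0,0,0]}}

```text
time: 4.37
ee_pos: [0.5852, -0.1111, 0.2316]
eef_rot: [0.999, -0.033, 0.0, 0.0]
ft_force: [0.5, 0.1, -0.2]
width: 0.0004
grip_force: 0.0
```

Call:
{"op": "arm_command", "data": {"moves": [0,0,0.1,0,0,0,0.1,0,0,0,0.1,0,0,0,0.1,0,0,0,0.1,0,0,0,0,0,0,0,0,0,0,0,0,0]}}

```text
time: 5.03
ee_pos: [0.5852, -0.1111, 0.2266]
eef_rot: [0.999, -0.033, 0.0, 0.0]
ft_force: [-0.8, 0.4, -0.1]
width: 0.0005
grip_force: 0.0
```

Call:
{"op": "arm_command", "data": {"moves": [0,0,0.1,0,0,0,0.1,0,0,0,0.1,0,0,0,0.1,0,0,0,0,0,0,0,0,0,0,0,0,0]}}

```text
time: 5.62
ee_pos: [0.5852, -0.1111, 0.2226]
eef_rot: [0.999, -0.033, 0.0, 0.0]
ft_force: [-0.4, 0.1, -1.2]
width: 0.0005
grip_force: 0.0
```

Call:
{"op": "arm_command", "data": {"moves": [0,0,0.1,0,0,0,0.1,0,0,0,0.1,0,0,0,0.1,0,0,0,0,0,0,0,0,0,0,0,0,0]}}

```text
time: 6.2
ee_pos: [0.5852, -0.1111, 0.2186]
eef_rot: [0.999, -0.033, 0.0, 0.0]
ft_force: [0.6, -0.3, -0.4]
width: 0.0004
grip_force: 0.0
```

Call:
{"op": "arm_command", "data": {"moves": [0,0,0.1,0,0,0,0.1,0,0,0,0.1,0,0,0,0.1,0,0,0,0,0,0,0,0,0,0,0,0,0]}}

```text
time: 6.78
ee_pos: [0.5855, -0.1112, 0.2149]
eef_rot: [0.999, -0.033, 0.0, 0.0]
ft_force: [-0.3, -0.8, 5.0]
width: 0.0006
grip_force: 2.5
```

Call:
{"op": "arm_command", "data": {"moves": [0,0,0.1,0,0,0,0.1,0,0,0,0.1,0,0,0,0.1,0,0,0,0,0,0,0,0,0,0,0,0,0]}}

```text
time: 7.37
ee_pos: [0.5855, -0.1112, 0.2111]
eef_rot: [0.999, -0.033, 0.0, 0.0]
ft_force: [-1.3, -0.5, 6.6]
width: 0.0003
grip_force: 3.4
```

Call:
{"op": "arm_command", "data": {"moves": [0,0,0.1,0,0,0,0.1,0,0,0,0.1,0,0,0,0,0,0,0,0,0,0,0,0,0]}}

```text
time: 7.87
ee_pos: [0.5856, -0.1113, 0.2083]
eef_rot: [0.999, -0.033, 0.001, 0.0]
ft_force: [-0.9, -1.1, 8.1]
width: 0.0004
grip_force: 4.1
```

Call:
{"op": "arm_command", "data": {"moves": [0,0,0.05,0,0,0,0.05,0,0,0,0,0,0,0,0,0,0,0,0,0]}}

```text
time: 8.28
ee_pos: [0.5857, -0.1112, 0.2074]
eef_rot: [0.999, -0.033, 0.001, 0.0]
ft_force: [-1.2, 0.4, 8.2]
width: 0.0
grip_force: 4.3
```

Call:
{"op": "arm_command", "data": {"moves": [0,0,0.05,0,0,0,0.05,0,0,0,0,0,0,0,0,0,0,0,0,0]}}

```text
time: 8.7
ee_pos: [0.5858, -0.1113, 0.2065]
eef_rot: [0.999, -0.033, 0.001, 0.0]
ft_force: [0.2, -0.6, 9.5]
width: 0.0007
grip_force: 4.5
```

Call:
{"op": "arm_command", "data": {"moves": [0,0,0.05,0,0,0,0.05,0,0,0,0,0,0,0,0,0,0,0,0,0]}}

```text
time: 9.12
ee_pos: [0.5863, -0.1114, 0.2063]
eef_rot: [0.999, -0.033, 0.002, 0.0]
ft_force: [-0.7, -0.9, 13.0]
width: 0.0004
grip_force: 6.6
```

Call:
{"op": "arm_command", "data": {"moves": [-0.1,0,-0.03,0,-0.1,0,0,0,-0.1,0,0,0,-0.1,0,0,0,-0.1,0,0,0,-0.1,0,0,0,-0.1,0,0,0,-0.1,0,0,0,-0.1,0,0,0,-0.1,0,0,0,0,0,0,0]}}

```text
time: 10.03
ee_pos: [0.5762, -0.1112, 0.2064]
eef_rot: [0.999, -0.034, 0.002, 0.001]
ft_force: [1.5, -1.5, 11.8]
width: 0.0004
grip_force: 5.7
```

Run:
```python
from h import *
s=r.read_state();print({k:np.round(v,4) for k,v in s.items()})
im=r.camera("top")[:,:,::-1]
c=cv2.resize(im[150:250,225:405],None,fx=4,fy=4,interpolation=cv2.INTER_CUBIC);cv2.imwrite("pics/t2.png",cv2.convertScaleAbs(c,alpha=1.6,beta=10))
```

```text
{'time': np.float64(10.0333), 'joint_positions': array([ 0.5301,  0.2973, -0.5069,  1.5707,  0.1491,  1.3087, -1.6344]), 'joint_vel': array([-0.0006,  0.0026,  0.0006, -0.0033, -0.0003,  0.0031, -0.0017]), 'joint_torque': array([-1.17350e+00, -4.94340e+01, -5.50570e+00, -3.26367e+01,
       -7.30900e-01, -1.02000e-02,  5.21000e-02]), 'ee_pos': array([ 0.5762, -0.1112,  0.2064]), 'eef_rot': array([ 9.994e-01, -3.350e-02,  1.600e-03,  7.000e-04]), 'ft_force': array([ 1.4996, -1.4813, 11.8264]), 'torque': array([-0.5084, -0.0276, -0.0329]), 'grip_force': np.float64(5.7131), 'width': np.float64(0.0004)}
```

View pics/t2.png

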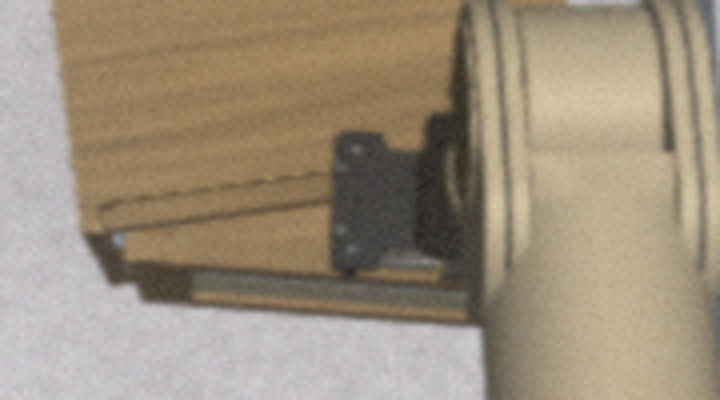

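The arm now hides the hook from the top camera. The door's left part shows along crop row ~270–320, still near its ajar angle. The hook is at its stop at 11.8 N. Next I swing along the arc.

Call:
{"op": "arm_command", "data": {"moves": [-0.15,0.01,0,0.4,-0.3,0.01,0,0.8,-0.36,0.01,0,1,-0.36,0.01,0,1,-0.36,0.01,0,1,-0.36,0.01,0,1,-0.3,0.01,0,0.8,-0.15,0.01,0,0.4,0,0,0,0,0,0,0,0]}}

```text
time: 10.92
ee_pos: [0.5527, -0.1096, 0.2064]
eef_rot: [0.996, -0.089, 0.001, 0.001]
ft_force: [-0.9, -3.0, 12.2]
width: 0.0001
grip_force: 6.1
```

```bash
cat >> h.py <<'E'
def doorframe(s):
    x=R.from_quat(s['eef_rot']).as_matrix()[:2,0];a=np.arctan2(x[1],x[0])
    p=rz(-a)@(s['ee_pos'][:2]-np.array([.5776,.0965]))
    print("tool door angle deg",np.degrees(.1135-a).round(2),"offset,radial mm",(p*[1000,-1000]).round(1),
      "F normal/along",(rz(-a)@s['ft_force'][:2]*[1,-1]).round(2),"Fz",s['ft_force'][2].round(2),"z",s['ee_pos'][2].round(4))
E
python3 -c "
from h import *
doorframe(r.read_state())"
```

```text
tool door angle deg 16.76 offset,radial mm [ 12.2 207.2] F normal/along [-0.36  3.08] Fz 12.22 z 0.2064
```

Call:
{"op": "arm_command", "data": {"moves": [-0.15,0.01,0,0.4,-0.3,0.01,0,0.8,-0.36,0.01,0,1,-0.36,0.01,0,1,-0.36,0.01,0,1,-0.36,0.01,0,1,-0.36,0.01,0,1,-0.36,0.01,0,1,-0.36,0.01,0,1,-0.36,0.01,0,1,-0.3,0.01,0,0.8,-0.15,0.01,0,0.4]}}

```text
time: 11.92
ee_pos: [0.5157, -0.1014, 0.2064]
eef_rot: [0.984, -0.18, 0.002, 0.001]
ft_force: [-0.1, -4.8, 12.2]
width: 0.0008
grip_force: 6.0
```

```bash
python3 -c "
from h import *
s=r.read_state();doorframe(s);print(s['joint_positions'].round(2))
im=r.camera('top')[:,:,::-1]
c=cv2.resize(im[140:290,205:405],None,fx=4,fy=4,interpolation=cv2.INTER_CUBIC);cv2.imwrite('pics/t3.png',cv2.convertScaleAbs(c,alpha=1.6,beta=10))"
```

```text
tool door angle deg 27.22 offset,radial mm [ 12.1 207. ] F normal/along [1.61 4.57] Fz 12.2 z 0.2064
[ 0.55  0.16 -0.49  1.73  0.08  1.28 -1.89]
```

View pics/t3.png

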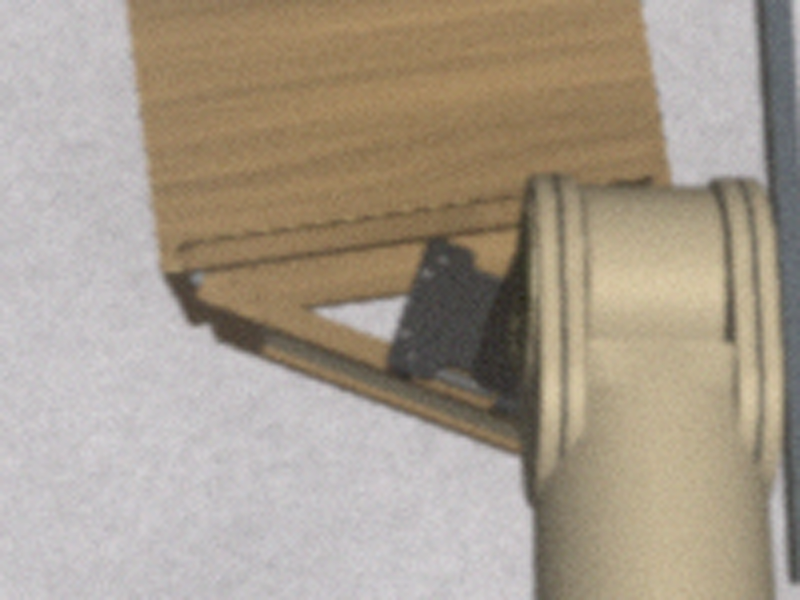

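The door is about 27° open and past the barb, and it follows the hand with its free leaf visible from (230,330) to (520,450). Continuing the swing with a lighter press.

Call:
{"op": "arm_command", "data": {"moves": [-0.2,0.02,-0.02,0.5,-0.36,0.02,-0.02,1,-0.36,0.02,-0.02,1,-0.36,0.02,-0.02,1,-0.36,0.02,0,1,-0.36,0.02,0,1,-0.36,0.02,0,1,-0.36,0.02,0,1,-0.36,0.02,0,1,-0.36,0.02,0,1,-0.36,0.02,0,1,-0.36,0.02,0,1]}}

```text
time: 12.97
ee_pos: [0.477, -0.0848, 0.2065]
eef_rot: [0.961, -0.277, 0.001, 0.0]
ft_force: [-0.6, -3.4, 9.9]
width: 0.0002
grip_force: 4.5
```

```bash
python3 -c "
from h import *
s=r.read_state();doorframe(s);print(s['joint_positions'].round(2))"
```

```text
tool door angle deg 38.7 offset,radial mm [ 11.5 207. ] F normal/along [1.3  3.18] Fz 9.94 z 0.2065
[ 0.55  0.06 -0.48  1.82  0.03  1.26 -2.07]
```

Call:
{"op": "arm_command", "data": {"moves": [-0.36,0.02,0,1,-0.36,0.02,0,1,-0.36,0.02,0,1,-0.36,0.02,0,1,-0.36,0.02,0,1,-0.36,0.02,0,1,-0.36,0.02,0,1,-0.36,0.02,0,1,-0.36,0.02,0,1,-0.36,0.02,0,1,-0.36,0.02,0,1,-0.36,0.02,0,1]}}

```text
time: 13.97
ee_pos: [0.4413, -0.0601, 0.2064]
eef_rot: [0.927, -0.376, 0.001, 0.0]
ft_force: [-1.2, -1.5, 8.3]
width: 0.0004
grip_force: 4.5
```

Call:
{"op": "arm_command", "data": {"moves": [-0.36,0.02,0,1,-0.36,0.02,0,1,-0.36,0.02,0,1,-0.3,0.02,0,0.8,-0.2,0.01,0,0.5,-0.1,0,0,0.3,-0.05,0,0,0.1,0,0,0,0]}}

```text
time: 14.63
ee_pos: [0.4286, -0.0482, 0.2063]
eef_rot: [0.911, -0.413, 0.001, 0.0]
ft_force: [-1.7, -2.3, 9.7]
width: 0.0005
grip_force: 4.7
```

```bash
python3 -c "
from h import *
s=r.read_state();doorframe(s);print(s['joint_positions'].round(2))"
```

```text
tool door angle deg 55.33 offset,radial mm [ 10.8 207.4] F normal/along [0.64 2.79] Fz 9.73 z 0.2063
[ 0.54 -0.07 -0.51  1.94 -0.03  1.26 -2.38]
```

Call:
{"op": "arm_command", "data": {"moves": [0,0,-0.15,0,0,0,-0.15,0,0,0,-0.15,0,0,0,-0.2,0,0,0,-0.2,0,0,0,-0.2,0,0,0,-0.2,0,0,0,-0.2,0,0.1,0,-0.2,0,0.2,0,-0.4,0,0.2,0,-0.6,0,0,0,-1,0]}}

```text
time: 15.63
ee_pos: [0.4315, -0.0519, 0.2421]
eef_rot: [0.911, -0.413, -0.001, 0.0]
ft_force: [-0.1, 0.4, -0.1]
width: 0.0007
grip_force: 0.0
```

Call:
{"op": "arm_command", "data": {"moves": [0,0,-1.5,0,0,0,-2,0,0,0,-2.5,0,0,0,-2.5,0,0,0,-2.5,0,0,0,0,0,0,-3,0,0,0,-3,0,0,0,-3,0,0,0,-3,0,0,0,-3,0,0,0,-3,0,0]}}

```text
time: 16.63
ee_pos: [0.5364, 0.0385, 0.3501]
eef_rot: [0.911, -0.413, -0.004, -0.001]
ft_force: [0.2, -0.1, -0.1]
width: 0.0009
grip_force: 0.0
```

```bash
python3 -c "
from h import *
s=r.read_state();print(s['ee_pos'],s['ft_force'],s['joint_positions'].round(2))
i=r.camera_info('wrist');print(i['origin'].tolist(),i['attitude'].tolist())
cv2.imwrite('pics/w4.png',r.camera('wrist')[:,:,::-1]);cv2.imwrite('pics/t4.png',r.camera('top')[:,:,::-1])"
```

```text
[0.53639153 0.03850503 0.35010201] [ 0.23809712 -0.12330923 -0.12553088] [ 0.1   0.12 -0.28  1.46  0.03  1.57 -2.6 ]
[0.5870710108346935, -0.017902160156770708, 0.510386005800078] [0.051169345849696776, -0.1354091819256419, 0.9262714964947836, -0.3479470739593261]
```

View pics/t4.png

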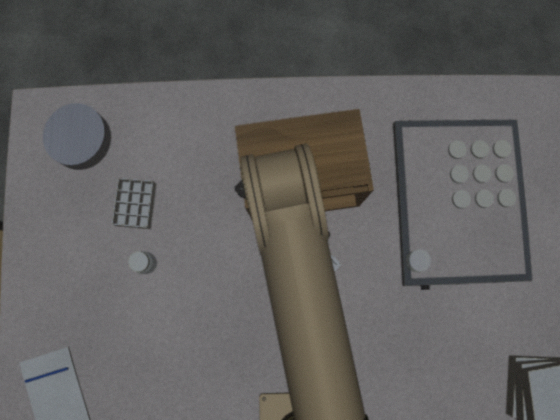

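The arm covers the door in this view, and joint 7 is at its range end. I'm backing away to the right while turning back.

Call:
{"op": "arm_command", "data": {"moves": [0,1,0,-4,0,2,0,-5,0,2.7,0,-5,0,2.7,0,-5,0,2.7,0,-5,0,2.7,0,-5,0,2.7,0,-5,0,2.7,0,-5,0,2.7,0,-5,0,2.7,0,-5,0,2.7,0,-5,0,2,0,-3]}}

```text
time: 17.73
ee_pos: [0.4338, -0.229, 0.3502]
eef_rot: [0.997, 0.072, -0.002, -0.002]
ft_force: [0.5, -0.5, -1.0]
width: 0.0004
grip_force: 0.0
```

Call:
{"op": "arm_command", "data": {"moves": [0,2,0,0,0,2,0,0,0,2,0,0,0,2,0,0,0,0,0,0,0,0,0,0]}}

```text
time: 18.23
ee_pos: [0.4457, -0.3064, 0.3491]
eef_rot: [0.998, 0.07, -0.002, -0.003]
ft_force: [0.2, 0.8, -0.3]
width: 0.0005
grip_force: 0.0
```

```bash
python3 -c "
from h import *
s=r.read_state();print(s['time'],s['ee_pos'],s['ft_force'],s['joint_positions'].round(3))
cv2.imwrite('pics/t5.png',r.camera('top')[:,:,::-1])"
```

```text
18.2333 [ 0.44571911 -0.30636243  0.34909688] [ 0.23628175  0.7857506  -0.27137158] [ 0.458  0.112  0.068  1.465 -0.01   1.571 -0.906]
```

View pics/t5.png

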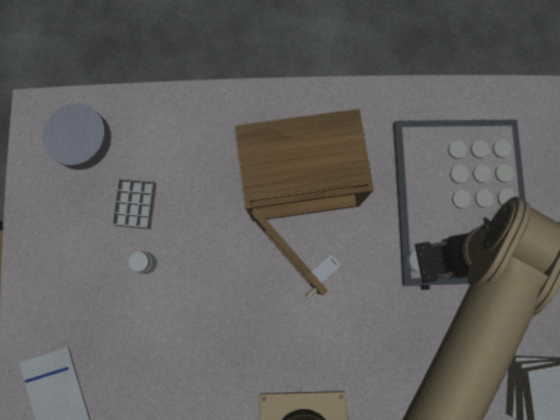

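The door runs from (255,212) to (322,293), about 55–58° from the cabinet front. The hook is free and the hand is clear, and the dishes, vial box and jar look undisturbed.

```bash
python3 -c "
from bench import r
print(r.close_job())"
```

```text
the job is handed in; nothing more can be done
None
```

The job is handed in: I pressed the hook to its stop (highest reading 13 N), drew the door off the catch, swung it to about 55° and took the hand away; the dishes, vial box and jar were not touched.

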